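Latch the emptied crumb tray back under the baguette board

TASK

The crumb tray of the slatted baguette board has been emptied. Put it back: slide it, tongue first, into the slot of the board and press its front gently until the push-push latch inside has caught, then let go and check that it stays in, its wooden front about a finger's breadth off the end of the board. Do not force it, and leave the other things on the counter where they are.

Things in the scene. Friction and masses are not known exactly. Their poses are not given: they have to be found in the camera images.
- crumb_tray: Loose crumb tray, about 0.3 kg: steel pan 200 long (x) x 60 wide x 31 high, open at the top, centre of mass at its middle. Origin: middle of the pan, underside. x points to the latch end. Wooden front at the -x end: 12 thick, 96 wide (overlaps the board's rails), 47 high, outer face at x = -112. Grasp it across the 60 mm width, nearer the front (x about -50).
- tray_front (a point): Middle of the outer face of the tray's wooden front, 112 mm before the tray's origin and 23.5 mm above its underside: the face to press on, squarely, near its middle.
- tray_tongue (a point): Tip of the flat white plastic latch tongue on the tray's rear wall, 146 mm ahead of the tray's origin (x = +146), 30 wide, 46 long, 4 to 17 mm above the underside; it carries a heart-shaped cam track on top. This end goes in first.
- bread_board: Slatted wooden baguette board, fixed: 282 long, 100 wide, 52 high. Origin: on the counter under the middle of its slot end; x runs along the board into the slot, z up. Slot between the rails 64 wide (mouth flared to 80 over the first 14 mm), from the floor plate's top at z = 3 up to z = 40 under the slats. The far 90 mm are closed and hold the latch.
- slot_mouth (a point): Middle of the slot's mouth at floor level (3 mm above the counter). The tray lies in when its underside is 3 mm up, its x along the board's x. With the tray's origin at about board x = 59 an ejector spring (3 N, growing to 7 N) starts to push back; with friction the push is 5 to 14 N. Latched: origin at about x = 84, the front's back face 16 mm off the board's end (all plus or minus 5).
- latch_end (a point): Top of the board's closed end, over the latch (board x = 206, z = 52). Press the tray 8 mm past its latched place to a hard stop, where the push rises past 15 N, and let go: it springs back 8 mm and is held. The latch mount is adjustable: its depth differs by up to 5 mm either way, so feel for it. Not caught, or pressed again: the tray is thrown out 25 to 40 mm. A push over 25 N may break it.
- sugar: Bystander: sugar shaker, 44 mm across, 90 high; origin under its middle.
- bun: Bystander: round pastry, 95 mm across, 32 high; origin under its middle.
- eggs: Bystander: grey egg box, 110 x 156 x 70; origin under its middle.

How it is judged:
By the outcome, as a careful person would: the job done as asked, in the order asked, and still so for the second after the job is handed in, with the robot touching nothing.
It also fails if it takes over 64 s, if anything falls off the work surface, if the arm or the gripper's body presses on something with over 40 N, if the wrist force passes 120 N, or if a joint passes its speed limit or range.

ROBOT

A 6-joint arm with a two-finger parallel gripper is mounted at the origin on the work surface; the furniture and walls round the work are solid. World frame = base frame: x ahead of the robot, y to its left, z up, the work surface at z = 0. Lengths are in m, angles in rad, forces in N, time in s.
With the tool pointing down it reaches from about 0.35 to 0.875 m from the base axis. Payload 4.2 kg.
Tool frame: the origin (TCP) lies at the very end of the fingers, on their centre line; the grasp point (between the pads) lies 19 mm behind it; z points along the fingers, y is the line along which they close (so a half turn about z gives the same grasp; the last joint's range is limited). The gripper opens to 85 mm and grips with 20 to 120 N. Pads are 22 mm wide; open, the fingers measure 114 mm over their backs; the gripper's body (76 mm by 85 mm) begins 54 mm behind the grasp point. The pads swing forward as they close: fully open they stand 13 mm farther back than shut.
Start: joints at [-0.856, 0.385, 0.008, 0, -1.194, -0.259], TCP at [0.275, -0.561, 0.202] pointing down, gripper open.
Joint ranges: [-3.14, 3.14], [-1.21, 2.06], [-1.07, 1.41], [-3.16, 2.05], [-2.99, -0.16], [-3.1, 3.1]. Speed limits (rad/s): [2.79, 2.79, 3.14, 3.14, 3.14, 3.14].

INTERFACE

Orientations are given as a unit quaternion [x, y, z, w].
In Python, from rig import arm gives the robot as it stands. The module is installed in compiled form; this text tells all that it offers.
- The arm moves only by the tool arm_command, never from a script. Its argument "commands" is a list that holds one entry, the list of rows, each a list of 4 numbers: the shift along the tool's x, y, z in m, then the turn about the tool's z in rad. A call has 1 to 8 rows; each row is the pose to reach, as a shift and turn from the pose commanded when the call began, along the tool's axes at that moment; what a row does not reach only later rows make up. A row lasts 1/10 s, in which the tool goes at most 50 mm and 8.59 degrees, less where a joint would pass 70% of its speed; a pose out of reach is approached as far as the arm can. A call with a gripper value outside its range is refused whole. "jaw" is the opening, from 0 (shut) to 1 (fully open), set as the call begins (left out, the last holds). The fingers move at their own pace and stop on an object; "squeeze" is the grip in N (left out, the last holds). Time passes only in rows, so rows that repeat a pose let the fingers close. It gives the time, the measured TCP pose, the force, the opening and the grip force at its end, in the units of the state.
- arm.get_state(): the state, without advancing time (a new reading comes with each control period).
- arm.camera(name): name is "scene" or "top" or "wrist"; returns the picture (480x640x3 uint8, red, green, blue); there is no depth.
- arm.camera_model(name): a dict with "K" (3x3 intrinsics, pixels), "rvec" (rotation vector, rad) and "tvec" (3), from world to camera coordinates, as OpenCV has them. Camera axes: x right, y down, z forward; pixel columns grow to the right and rows downward; lengths in m; the calibration is good to about 2 mm. A picture is of the moment at which its call begins: read the wrist's pose just before it. camera_model takes no time and is no camera call; for the wrist camera it gives the pose at the moment of the call.
- arm.close_job(): hands the job in; it is judged then, once.
The state is a dict: "t": time; "qpos": joint angles; "joint_vel": joint speeds; "tau": joint torques, N m; "ee_pos": TCP position; "eef_rot": TCP orientation; "wrist_force": force on the tool from outside, world axes, zero at the start; "torque": the same for the moment, N m; "opening": finger opening in m; "gripper_force": force on a finger pad.
Only numpy, scipy, OpenCV 4.12 (cv2) and the standard library are available. Lean on these libraries where they do the work, as an engineer would, in place of code of your own. Each camera call takes 0.05 s, during which the arm holds its last target. There are 200 camera calls.

## Working session

There is one attempt and no reset: what is moved stays moved. The work goes in short steps, Python scripts to look and compute and a tool call to move; the robot and the scene stay as the last step left them, time stands still between calls to the robot, and variables do not carry over. Pictures are saved under pics/ and viewed, at most 10 in all, crops included, and the job is handed in when it is done.

Besides the shell and the picture viewer there is one more tool, called after "Call:" as a command line: name --argument value ..., lists and objects as JSON in quotes. arm_command: Moves the arm, as the interface text tells. Its arguments: {"type":"object","properties":{"commands":{"type":"array"},"jaw":{"type":"number"},"squeeze":{"type":"number"}},"required":["commands"]}

```bash
mkdir -p pics; python3 - <<'E'
from rig import arm
import cv2,numpy as np
print(arm.get_state())
ims=[]
for n in ("scene","top"):
    im=arm.camera(n)[:,:,::-1]; cv2.imwrite(f"pics/{n}0.png",im)
    m=arm.camera_model(n); print(n,m)
E
```

```text
{'t': 0.0, 'qpos': array([-8.56391381e-01,  3.85566155e-01,  6.63281622e-03, -4.92563638e-04,
       -1.19400530e+00, -2.58563927e-01]), 'joint_vel': array([ 0.00038985,  0.0011699 ,  0.00055341, -0.00184323, -0.00016872,
       -0.00057504]), 'tau': array([ 6.79536879e-05, -3.92289448e+01,  1.88398075e+01,  4.18609858e+00,
       -4.74452216e-03, -1.06429511e-05]), 'ee_pos': array([ 0.27484438, -0.56060492,  0.20061955]), 'eef_rot': array([-2.25863654e-01,  9.74158309e-01,  1.05390132e-03, -2.98437224e-04]), 'wrist_force': array([1.04541175, 0.55869284, 0.02989826]), 'torque': array([ 0.02561389, -0.02639998,  0.01980309]), 'gripper_force': 0.0, 'opening': 0.085324824467418}
scene {'K': array([[576.0462892 ,   0.        , 318.88299493],
       [  0.        , 576.0462892 , 233.74472814],
       [  0.        ,   0.        ,   1.        ]]), 'rvec': array([ 0.96049708, -2.14851388,  1.30284016]), 'tvec': array([0.34035916, 0.25641836, 1.15897599])}
top {'K': array([[443.91457323,   0.        , 310.6711474 ],
       [  0.        , 443.91457323, 235.69723469],
       [  0.        ,   0.        ,   1.        ]]), 'rvec': array([ 2.18225055, -2.2015243 ,  0.02111155]), 'tvec': array([0.00401346, 0.54922009, 1.0514674 ])}
```

View pics/scene0.png

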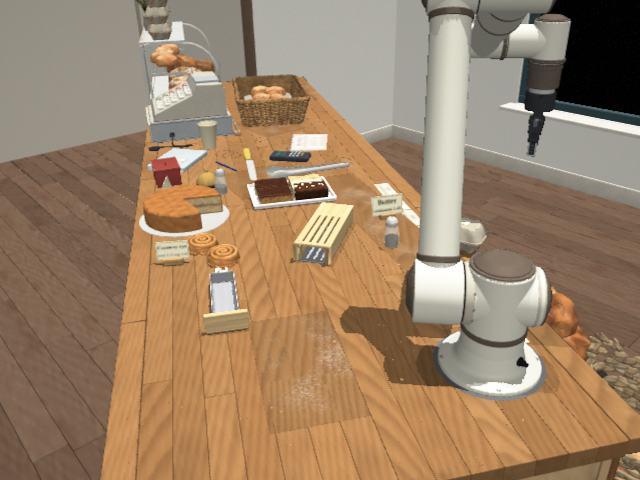

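View pics/top0.png

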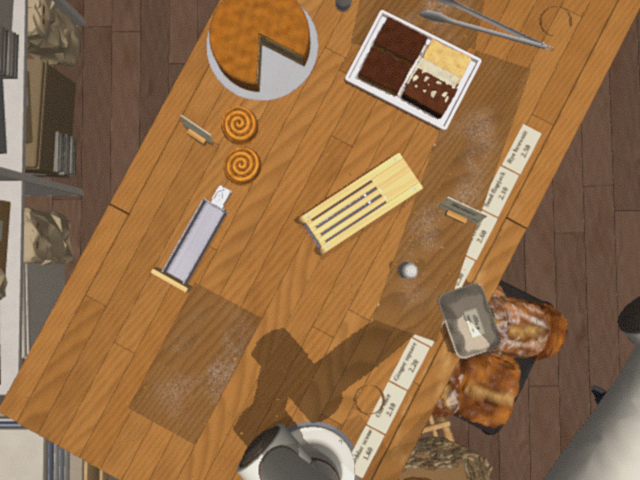

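The scene view shows the tray (front at about 226,320; tongue at 222,272) and the board (slot end at about 313,255). In the top view the tray front is at (170,280), the tongue tip at (222,192), and the board's slot end runs from (301,220) to (320,250). Next I'll extract the contours.

```bash
cat > h.py <<'E'
import numpy as np,cv2
from rig import arm
def model(n):
    m=arm.camera_model(n); R,_=cv2.Rodrigues(np.array(m["rvec"])); return np.array(m["K"]),R,np.array(m["tvec"]).ravel()
def plane(M,uv,z):
    K,R,t=M; uv=np.atleast_2d(np.array(uv,float)); d=(np.linalg.inv(K)@np.c_[uv,np.ones(len(uv))].T).T@R
    c=-R.T@t; return c+d*((z-c[2])/d[:,2])[:,None]
def tri(M1,p1,M2,p2):
    P=[K@np.c_[R,t] for K,R,t in(M1,M2)]
    X=cv2.triangulatePoints(P[0],P[1],np.array(p1,float).reshape(2,1),np.array(p2,float).reshape(2,1)).ravel(); return X[:3]/X[3]
def proj(M,X):
    K,R,t=M; c=(R@np.atleast_2d(X).T).T+t; p=(K@c.T).T; return p[:,:2]/p[:,2:]
E
python3 - <<'E'
from h import *
a=cv2.imread("pics/top0.png"); b=cv2.imread("pics/scene0.png")
def crop(im,x,y,w,h,s): return cv2.resize(im[y:y+h,x:x+w],None,fx=s,fy=s,interpolation=cv2.INTER_CUBIC)
c=np.zeros((600,800,3),np.uint8)
c[:300,:400]=crop(a,140,180,100,75*1,4); 
c[:300,:400]=crop(a,120,180,160,120,2.5)
c[:300,400:]=crop(a,290,140,160,120,2.5)
c[300:,:400]=crop(b,180,255,100,75,4)[:300]
c[300:,400:]=crop(b,270,195,100,75,4)
cv2.imwrite("pics/crop0.png",c)
h=cv2.cvtColor(a,cv2.COLOR_BGR2HSV)
for p in[(195,240),(222,195),(170,280),(390,180),(250,260)]: print(p,a[p[1],p[0]],h[p[1],p[0]])
E
```

```text
(195, 240) [201 195 198] [135   8 201]
(222, 195) [190 187 192] [162   7 192]
(170, 280) [144 213 239] [ 22 101 239]
(390, 180) [133 204 235] [ 21 111 235]
(250, 260) [ 63 116 174] [ 14 163 174]
```

View pics/crop0.png

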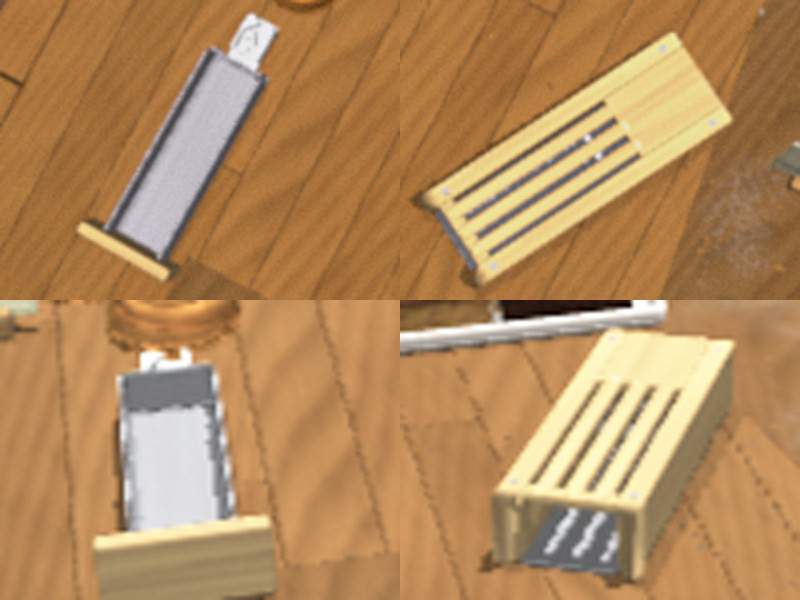

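The crops show the following, in full-image pixels:

| Item | Top view | Scene view |
|---|---|---|
| Board slot-end corners | ~(300,219), (321,251) | (294,242), (330,246) |
| Board far corners | (399,154), (423,187) | (322,202), (354,205) |
| Tray front top edge | (151,271)–(188,290) | (204,315)–(247,310) |
| Tongue tip | (220,186)–(231,191) | not read |

Both slot and tray are clear of other objects.

```bash
python3 - <<'E'
from h import *
a=cv2.imread("pics/top0.png");h=cv2.cvtColor(a,cv2.COLOR_BGR2HSV)
T=model("top");S=model("scene")
m=cv2.inRange(h,(17,60,195),(28,140,255))
cs,_=cv2.findContours(cv2.morphologyEx(m,cv2.MORPH_CLOSE,np.ones((5,5))),cv2.RETR_EXTERNAL,cv2.CHAIN_APPROX_NONE)
R={}
for c in cs:
    if cv2.contourArea(c)<100: continue
    r=cv2.minAreaRect(c); 
    if 120<r[0][0]<440 and 130<r[0][1]<300:
        b=cv2.boxPoints(r); print("wood",np.round(r[0]),np.round(b,1).tolist())
        z=.052 if r[0][0]>250 else .047
        w=plane(T,b,z); print(np.round(w,4).tolist(), np.linalg.norm(np.diff(w,axis=0),axis=1))
mp=cv2.inRange(h,(100,0,60),(179,60,255)); mp[:, :130]=0; mp[:,260:]=0; mp[:180]=0; mp[300:]=0
cs,_=cv2.findContours(mp,cv2.RETR_EXTERNAL,cv2.CHAIN_APPROX_NONE)
for c in cs:
    if cv2.contourArea(c)<30: continue
    r=cv2.minAreaRect(c);b=cv2.boxPoints(r);w=plane(T,b,.031);print("pan",cv2.contourArea(c),np.round(b,1).tolist(),np.round(w,4).tolist(),np.linalg.norm(np.diff(w,axis=0),axis=1))
for n,p,q in [("slotL",(300,219),(294.2,242.5)),("slotR",(321,251),(330,246.2)),("farL",(399,154),(322.5,202.5)),("farR",(423,187),(353.7,205.5)),("frL",(151,270.5),(203.7,315)),("frR",(188,290.5),(247.5,309.5))]:
    X=tri(T,p,S,q);print(n,X.round(4),(proj(T,X)-p).round(1))
E
```

```text
wood [169. 280.] [[150.1999969482422, 272.20001220703125], [152.39999389648438, 268.29998779296875], [187.1999969482422, 287.8999938964844], [185.0, 291.79998779296875]]
[[0.4664, 0.3717, 0.047], [0.4755, 0.3665, 0.047], [0.4297, 0.2852, 0.047], [0.4206, 0.2903, 0.047]] [0.01043412 0.093371   0.01039979]
wood [361. 202.] [[299.8999938964844, 216.8000030517578], [399.1000061035156, 151.60000610351562], [422.79998779296875, 187.6999969482422], [323.6000061035156, 252.89999389648438]]
[[0.5914, 0.0228, 0.052], [0.7399, -0.2073, 0.052], [0.6556, -0.2602, 0.052], [0.5079, -0.031, 0.052]] [0.27386502 0.09951647 0.27270374]
pan 2282.0 [[161.5, 270.79998779296875], [212.39999389648438, 181.0], [236.10000610351562, 194.39999389648438], [185.1999969482422, 284.20001220703125]] [[0.4688, 0.3509, 0.031], [0.6802, 0.2305, 0.031], [0.6477, 0.1743, 0.031], [0.437, 0.2947, 0.031]] [0.24328376 0.06494723 0.24273383]
slotL [0.5871 0.0235 0.0524] [[-0.4 -0.3]]
slotR [ 0.5091 -0.0286  0.0526] [[1.6 1.4]]
farL [ 0.7355 -0.2069  0.0494] [[-0.3 -0.2]]
farR [ 0.6575 -0.2622  0.0475] [[0.2 0.2]]
frL [0.4703 0.3699 0.0464] [[0. 0.]]
frR [0.4247 0.2858 0.0442] [[-0.7 -0.6]]
```

```bash
cat >> h.py <<'E'
def rel(p,ang,half=True):
    """shift in tool axes + turn to bring the TCP to p with tool x at world angle ang (deg)"""
    from scipy.spatial.transform import Rotation as Ro
    s=arm.get_state(); R=Ro.from_quat(s["eef_rot"]).as_matrix(); a=np.degrees(np.arctan2(R[1,0],R[0,0]))
    d=(a-ang+180)%360-180   # tool z down: turn + = world -
    if half: d=(d+90)%180-90
    print("t",round(s["t"],2),"pos",s["ee_pos"].round(4),"ang",round(a,2),"F",s["wrist_force"].round(2),"open",round(s["opening"],4),"grip",round(s["gripper_force"],1),"tilt",R[:,2].round(3),"q6",round(s["qpos"][5],2))
    print("shift",(R.T@(np.array(p)-s["ee_pos"])).round(4),"turn",round(np.radians(d),4))
E
python3 - <<'E'
from h import *
rel((.4975,.3005,.2),-29.5)
K,R,t=model("wrist"); print("cam",(-R.T@t).round(3),"axis",R[2].round(3),K[0,0])
E
```

```text
t 0.1 pos [ 0.2749 -0.5607  0.2007] ang -153.89 F [0.01 1.1  0.45] open 0.0854 grip 0.0 tilt [-0.001  0.002 -1.   ] q6 -0.26
shift [-0.5789  0.6753  0.002 ] turn 0.9705
cam [ 0.21  -0.594  0.373] axis [ 0.259  0.129 -0.957] 353.87107406885553
```

Call:
arm_command --commands '[[[-0.032, 0.037, 0, 0.12], [-0.064, 0.075, 0, 0.24], [-0.096, 0.112, 0, 0.36], [-0.128, 0.15, 0, 0.48], [-0.16, 0.187, 0, 0.6], [-0.192, 0.225, 0, 0.72], [-0.224, 0.262, 0, 0.84], [-0.257, 0.3, 0, 0.97]]]' --jaw 1

```text
t: 0.9
ee_pos: [0.369, -0.1966, 0.2017]
eef_rot: [0.242, 0.97, 0.0, -0.0]
wrist_force: [0.6, 0.2, -0.1]
opening: 0.0854
gripper_force: 0.0
```

```bash
python3 - <<'E'
from h import *
rel((.4975,.3005,.16),-29.5)
E
```

```text
t 0.9 pos [ 0.369  -0.1966  0.2017] ang 151.95 F [ 0.56  0.25 -0.12] open 0.0854 grip 0.0 tilt [-0.  0. -1.] q6 -1.96
shift [0.1204 0.4991 0.0418] turn 0.0253
```

Call:
arm_command --commands '[[[0.01, 0.04, 0, -0.14], [0.02, 0.08, 0, -0.28], [0.03, 0.12, 0, -0.42], [0.04, 0.16, 0, -0.56], [0.05, 0.2, 0, -0.7], [0.06, 0.24, 0, -0.84], [0.07, 0.28, 0, -0.98], [0.08, 0.32, 0, -1.12]]]'

```text
t: 1.7
ee_pos: [0.4474, 0.1235, 0.2016]
eef_rot: [-0.315, 0.949, 0.0, -0.0]
wrist_force: [0.7, 0.7, 0.5]
opening: 0.0857
gripper_force: 0.0
```

```bash
python3 - <<'E'
from h import *
rel((.4975,.3005,.18),-29.5,False)
E
```

```text
t 1.7 pos [0.4474 0.1235 0.2016] ang -143.27 F [0.74 0.71 0.5 ] open 0.0857 grip 0.0 tilt [-0. -0. -1.] q6 -1.55
shift [-0.146   0.1119  0.0215] turn -1.9856
```

Call:
arm_command --commands '[[[-0.018, 0.014, 0, -0.14], [-0.036, 0.028, 0, -0.28], [-0.054, 0.042, 0, -0.42], [-0.073, 0.056, 0, -0.56], [-0.091, 0.07, 0, -0.7], [-0.11, 0.084, 0, -0.84], [-0.128, 0.098, 0, -0.98], [-0.146, 0.112, 0, -1.12]]]'

```text
t: 2.5
ee_pos: [0.4987, 0.2994, 0.2012]
eef_rot: [0.771, -0.637, -0.0, 0.001]
wrist_force: [-0.6, 0.1, -0.1]
opening: 0.0853
gripper_force: 0.0
```

Call:
arm_command --commands '[[[0, 0, 0, -0.14], [0, 0, 0, -0.28], [0, 0, 0, -0.42], [0, 0, 0, -0.56], [0, 0, 0, -0.7], [0, 0, 0, -0.866], [0, 0, 0, -0.866], [0, 0, 0, -0.866]]]'

```text
t: 3.3
ee_pos: [0.4987, 0.2985, 0.2014]
eef_rot: [0.966, -0.259, -0.0, 0.0]
wrist_force: [-0.2, 0.5, -0.1]
opening: 0.0853
gripper_force: 0.0
```

```bash
python3 - <<'E'
from h import *
rel((.4975,.3005,.2),-29.5,False)
M=model("wrist"); im=arm.camera("wrist")[:,:,::-1]; cv2.imwrite("pics/w1.png",im)
# predicted tray keypoints
o=np.array((.541,.276));u=np.array((.870,-.492));n=np.array((.492,.870))
for nm,x,y,z in[("frT L",-112,48,47),("frT R",-112,-48,47),("rear L",100,30,31),("rear R",100,-30,31),("tip",146,0,17)]:
    p=o+u*x/1e3+n*y/1e3; print(nm,proj(M,[*p,z/1e3]).round(0))
E
```

```text
t 3.3 pos [0.4987 0.2985 0.2014] ang -29.99 F [-0.22  0.48 -0.12] open 0.0853 grip 0.0 tilt [-0.001 -0.    -1.   ] q6 0.23
shift [-0.002  -0.0011  0.0014] turn -0.0086
frT L [[271. 279.]]
frT R [[367. 278.]]
rear L [[282.  45.]]
rear R [[351.  45.]]
tip [[316. -10.]]
```

View pics/w1.png

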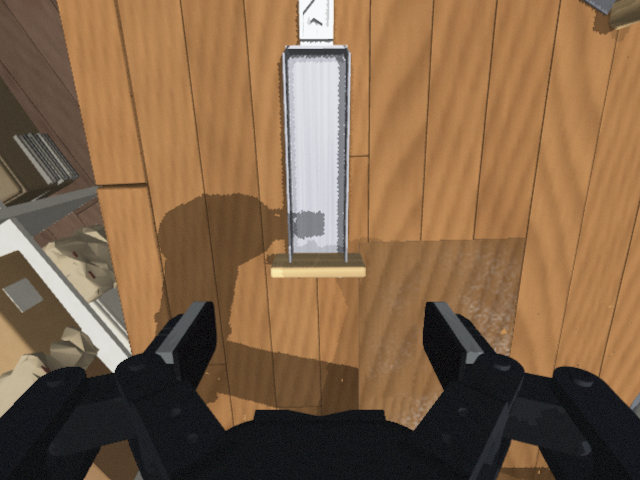

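The wrist view matches the predictions to about 1–2 px: front at (271–365, 277), rear rim at (283–350, 46). So I'll descend and grip.

Call:
arm_command --commands '[[[-0.002, -0.001, 0.04, -0.009], [-0.002, -0.001, 0.08, -0.009], [-0.002, -0.001, 0.12, -0.009], [-0.002, -0.001, 0.15, -0.009], [-0.002, -0.001, 0.175, -0.009], [-0.002, -0.001, 0.19, -0.009], [-0.002, -0.001, 0.2, -0.009], [-0.002, -0.001, 0.2, -0.009]]]'

```text
t: 4.15
ee_pos: [0.4969, 0.2999, 0.0004]
eef_rot: [0.967, -0.254, -0.001, 0.001]
wrist_force: [-0.9, -0.4, 0.1]
opening: 0.0853
gripper_force: 0.0
```

Call:
arm_command --commands '[[[0, 0, 0, 0], [0, 0, 0, 0], [0, 0, 0, 0], [0, 0, 0, 0], [0, 0, 0, 0], [0, 0, 0, 0], [0, 0, 0, 0], [0, 0, 0, 0]]]' --jaw 0 --squeeze 40

```text
t: 4.95
ee_pos: [0.4976, 0.3005, 0.0017]
eef_rot: [0.967, -0.253, -0.0, 0.0]
wrist_force: [-0.1, 0.2, -0.1]
opening: 0.0004
gripper_force: 0.0
```

```bash
python3 - <<'E'
from h import *
im=arm.camera("wrist")[:,:,::-1]; s=arm.camera("scene")[:,:,::-1]; t=arm.camera("top")[:,:,::-1]
c=np.zeros((600,800,3),np.uint8)
c[:300,:400]=cv2.resize(im,(400,300)); c[:300,400:]=cv2.resize(s[230:350,150:310],(400,300)); c[300:,:400]=cv2.resize(t[180:300,120:280],(400,300))
cv2.imwrite("pics/c2.png",c)
rel((.4975,.3005,.2),-29.5,False)
E
```

```text
t 5.1 pos [0.4976 0.3005 0.0017] ang -29.32 F [ 0.39  1.61 -0.58] open 0.0001 grip 0.0 tilt [-0. -0. -1.] q6 0.24
shift [-1.000e-04  1.000e-04 -1.983e-01] turn 0.0032
```

View pics/c2.png

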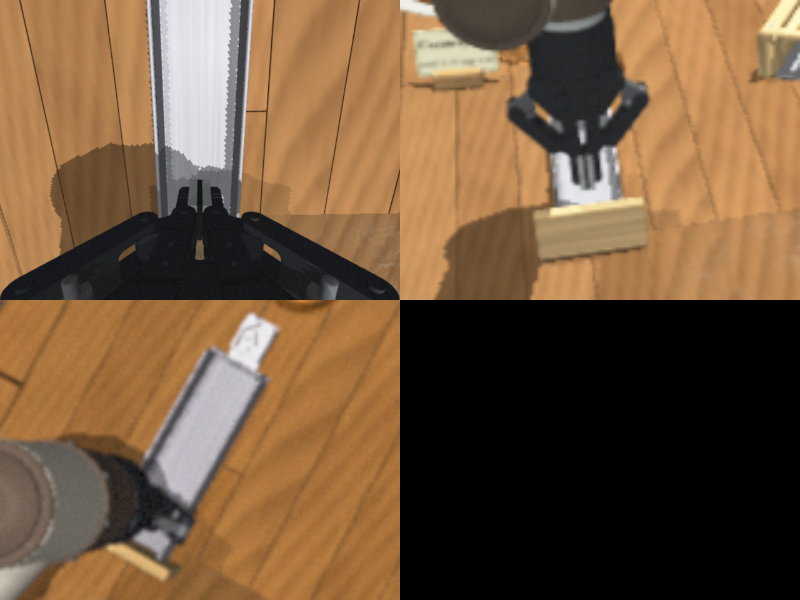

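The wrist and scene views show the fingers shut inside the pan, with tips at about (320,290) in the wrist view, so they did not grip the walls. The tray hasn't moved. I'll compare the visible fingertips with the stated TCP.

```bash
python3 - <<'E'
from h import *
p=np.array([.4976,.3005,.0017])
for n in("wrist","scene","top"):
    M=model(n); q=[proj(M,p+[0,0,dz])[0].round(1).tolist() for dz in(0,.02,.04)]
    print(n,q)
print("in crop: scene",[((np.array(proj(model('scene'),p+[0,0,dz])[0])-[150,230])*2.5+[400,0]).round(0).tolist() for dz in(0,.02,.04)])
print("wrist crop",[(proj(model('wrist'),p+[0,0,dz])[0]*.625).round(0).tolist() for dz in(0,.02,.04)])
s=cv2.imread("pics/c2.png")
c=cv2.resize(s[80:280,500:700],(600,600),interpolation=cv2.INTER_CUBIC); cv2.imwrite("pics/c3.png",c)
E
```

```text
wrist [[320.1, 281.8], [320.2, 298.8], [320.3, 320.3]]
scene [[225.9, 314.1], [225.1, 306.8], [224.3, 299.5]]
top [[186.5, 258.3], [184.0, 258.4], [181.4, 258.5]]
in crop: scene [[590.0, 210.0], [588.0, 192.0], [586.0, 174.0]]
wrist crop [[200.0, 176.0], [200.0, 187.0], [200.0, 200.0]]
```

View pics/c3.png

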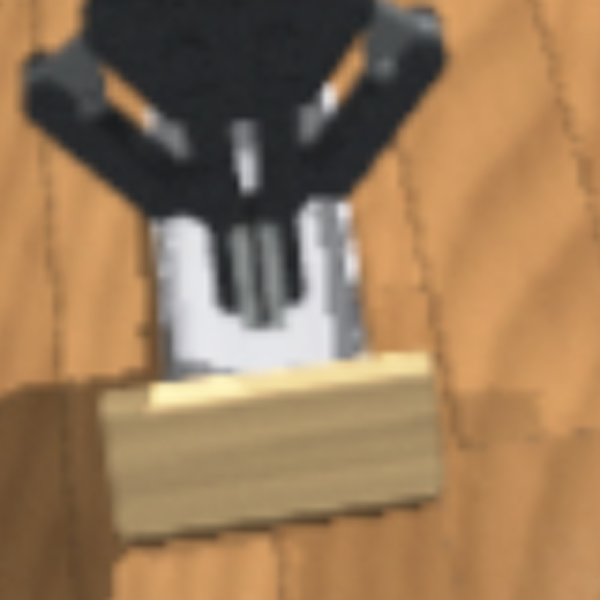

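The pad ends show at scene (225,305), higher than the stated TCP projects (226,314). I'll solve for their real height.

```bash
python3 - <<'E'
from h import *
p=np.array([.4976,.3005,0]);u=np.array([.871,-.49,0])
for z in(0,.01,.02,.025,.03):
    print(z,"scene -x/mid/+x edge",[proj(model('scene'),p+k*u+[0,0,z])[0].round(1).tolist() for k in(-.011,0,.011)],"wrist",[proj(model('wrist'),p+k*u+[0,0,z])[0].round(1).tolist() for k in(-.011,0,.011)])
im=arm.camera("wrist")[:,:,::-1]
c=np.zeros((600,800,3),np.uint8)
c=cv2.resize(im[260:380,240:400],(800,600),interpolation=cv2.INTER_CUBIC); cv2.imwrite("pics/c4.png",c)
g=cv2.cvtColor(im,cv2.COLOR_BGR2GRAY)
print("col",g[270:330:2,322]," ",g[270:330:2,340])
E
```

```text
0 scene -x/mid/+x edge [[226.3, 317.4], [226.0, 314.7], [225.7, 312.0]] wrist [[320.0, 299.3], [320.1, 280.5], [320.1, 261.1]]
0.01 scene -x/mid/+x edge [[225.9, 313.8], [225.6, 311.1], [225.3, 308.4]] wrist [[320.1, 308.1], [320.1, 288.4], [320.1, 268.1]]
0.02 scene -x/mid/+x edge [[225.5, 310.1], [225.2, 307.5], [224.9, 304.8]] wrist [[320.1, 317.8], [320.2, 297.2], [320.2, 275.9]]
0.025 scene -x/mid/+x edge [[225.3, 308.3], [225.0, 305.6], [224.7, 303.0]] wrist [[320.2, 323.1], [320.2, 302.0], [320.2, 280.1]]
0.03 scene -x/mid/+x edge [[225.1, 306.5], [224.8, 303.8], [224.5, 301.2]] wrist [[320.2, 328.7], [320.2, 307.1], [320.2, 284.6]]
col [136 117 105 107 109 107 107 106 100  27  32  28  21  20  20  23  21  18
  18  28  21  15  18  24  23  19  19  20  17  22]   [132 128 112 102 104 103 105 106 106 105 105 105 103 105  88  27  25  22
  27  25  30  17  22  35  24  21  26  24  26  20]
```

View pics/c4.png

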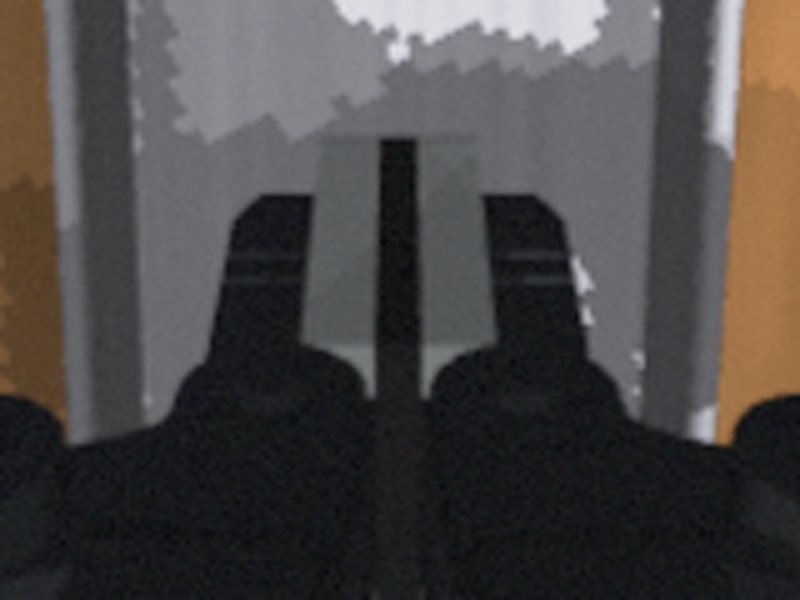

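By the wrist row (287) and the scene row (305), the pad ends really stand about 32 mm above the stated TCP. The jaws therefore shut over the rim. I'll rise, open, and go down in small steps watching the force.

Call:
arm_command --commands '[[[0, 0, -0.02, 0], [0, 0, -0.04, 0], [0, 0, -0.04, 0]]]'

```text
t: 5.45
ee_pos: [0.4993, 0.302, 0.0445]
eef_rot: [0.968, -0.253, 0.002, -0.002]
wrist_force: [1.3, 0.3, 0.3]
opening: -0.0001
gripper_force: 0.0
```

Call:
arm_command --commands '[[[0, 0, 0, 0], [0, 0, 0, 0], [0, 0, 0, 0], [0, 0, 0, 0], [0, 0, 0, 0], [0, 0, 0, 0]]]' --jaw 1

```text
t: 6.05
ee_pos: [0.4975, 0.3004, 0.0415]
eef_rot: [0.967, -0.253, -0.0, 0.0]
wrist_force: [-0.3, 0.1, -0.1]
opening: 0.085
gripper_force: 0.0
```

Call:
arm_command --commands '[[[0, 0, 0.02, 0], [0, 0, 0.04, 0], [0, 0, 0.05, 0], [0, 0, 0.055, 0], [0, 0, 0.055, 0]]]'

```text
t: 6.55
ee_pos: [0.4975, 0.3004, -0.0137]
eef_rot: [0.967, -0.253, -0.0, 0.0]
wrist_force: [-0.4, -0.0, 0.2]
opening: 0.0852
gripper_force: 0.0
```

Call:
arm_command --commands '[[[0, 0, 0.003, 0], [0, 0, 0.006, 0], [0, 0, 0.009, 0], [0, 0, 0.012, 0], [0, 0, 0.012, 0]]]'

```text
t: 7.05
ee_pos: [0.4974, 0.3003, -0.0256]
eef_rot: [0.967, -0.253, -0.0, 0.0]
wrist_force: [0.2, 0.6, 0.5]
opening: 0.0855
gripper_force: 0.0
```

```bash
python3 - <<'E'
from h import *
rel((.4975,.3005,-.026),-29.5,False)
w=arm.camera("wrist")[:,:,::-1]; s=arm.camera("scene")[:,:,::-1]
c=np.zeros((300,800,3),np.uint8)
c[:,:400]=cv2.resize(w[180:480],(400,300)); c[:,400:]=cv2.resize(s[260:350,170:290],(400,300),interpolation=cv2.INTER_CUBIC)
cv2.imwrite("pics/c5.png",c)
E
```

```text
t 7.05 pos [ 0.4974  0.3003 -0.0256] ang -29.33 F [0.16 0.6  0.49] open 0.0855 grip 0.0 tilt [-0.001 -0.    -1.   ] q6 0.24
shift [ 0.     -0.0002  0.0004] turn 0.003
```

View pics/c5.png

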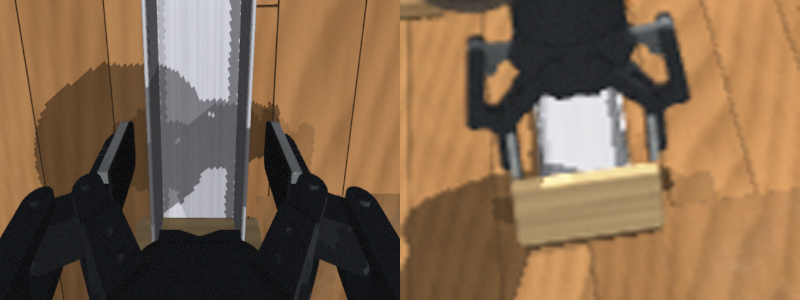

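The fingers now straddle the pan, with pads at about (115,170) and (285,170) in the crop, and there is no contact force. Closing.

Call:
arm_command --commands '[[[0, 0, 0.002, 0], [0, 0, 0.002, 0], [0, 0, 0.002, 0], [0, 0, 0.002, 0], [0, 0, 0.002, 0], [0, 0, 0.002, 0]]]' --jaw 0 --squeeze 40

```text
t: 7.75
ee_pos: [0.4977, 0.3006, -0.0271]
eef_rot: [0.967, -0.253, 0.0, -0.0]
wrist_force: [-0.2, 0.7, 1.6]
opening: 0.0594
gripper_force: 44.9
```

Call:
arm_command --commands '[[[0, 0, -0.01, 0], [0, 0, -0.025, 0], [0, 0, -0.04, 0], [0, 0, -0.04, 0], [0, 0, -0.04, 0]]]'

```text
t: 8.25
ee_pos: [0.497, 0.3001, 0.0125]
eef_rot: [0.967, -0.254, -0.0, 0.0]
wrist_force: [-0.3, -0.9, -4.9]
opening: 0.0592
gripper_force: 44.4
```

```bash
python3 - <<'E'
from h import *
u=np.array([.542,-.840]); m=np.array([.5497,-.0041])
rel((*(m-u*.226),.015),-57.2,False)
w=arm.camera("wrist")[:,:,::-1]; t=arm.camera("top")[:,:,::-1]
cv2.imwrite("pics/w6.png",w);cv2.imwrite("pics/t6.png",t)
T=model("top");h=cv2.cvtColor(t,cv2.COLOR_BGR2HSV)
mp=cv2.inRange(h,(100,0,60),(179,60,255)); mp[:, :130]=0; mp[:,260:]=0; mp[:180]=0; mp[300:]=0
c=max(cv2.findContours(mp,cv2.RETR_EXTERNAL,cv2.CHAIN_APPROX_NONE)[0],key=cv2.contourArea)
b=cv2.boxPoints(cv2.minAreaRect(c));print(plane(T,b,.067).round(4).tolist())
E
```

```text
t 8.25 pos [0.497  0.3001 0.0125] ang -29.37 F [-0.32 -0.91 -4.91] open 0.0592 grip 44.4 tilt [-0.001 -0.    -1.   ] q6 0.24
shift [-0.0047  0.1339 -0.0025] turn 0.4857
[[0.5176, 0.3224, 0.067], [0.6798, 0.2312, 0.067], [0.647, 0.1739, 0.067], [0.4854, 0.2652, 0.067]]
```

Call:
arm_command --commands '[[[-0.02, 0.02, 0, 0.06], [-0.02, 0.045, 0, 0.15], [-0.015, 0.07, 0, 0.25], [-0.01, 0.095, 0, 0.35], [-0.005, 0.12, 0, 0.43], [-0.005, 0.134, 0, 0.486], [-0.005, 0.134, 0, 0.486], [-0.005, 0.134, 0, 0.486]]]'

```text
t: 9.15
ee_pos: [0.4281, 0.1864, 0.0127]
eef_rot: [0.878, -0.478, 0.0, -0.0]
wrist_force: [0.4, 0.7, -3.3]
opening: 0.0593
gripper_force: 44.7
```

```bash
python3 - <<'E'
from h import *
u=np.array([.542,-.840]); m=np.array([.5497,-.0041])
rel((*(m-u*.226),.015),-57.2,False)
M=model("wrist");w=arm.camera("wrist")[:,:,::-1]; cv2.imwrite("pics/w7.png",w)
n=np.array([.840,.542])
for x,y,z in[(0,50,52),(0,-50,52),(100,50,52),(100,-50,52)]: print(proj(M,[*(m+u*x/1e3+n*y/1e3),z/1e3]).round(1))
E
```

```text
t 9.15 pos [0.4281 0.1864 0.0127] ang -57.11 F [ 0.43  0.65 -3.32] open 0.0593 grip 44.7 tilt [ 0.001  0.    -1.   ] q6 -0.19
shift [ 0.0001  0.0011 -0.0023] turn 0.0016
[[ 115.6 -540.4]]
[[ 541.4 -540.4]]
[[    7.  -1584.3]]
[[  661.1 -1585.2]]
```

View pics/w7.png

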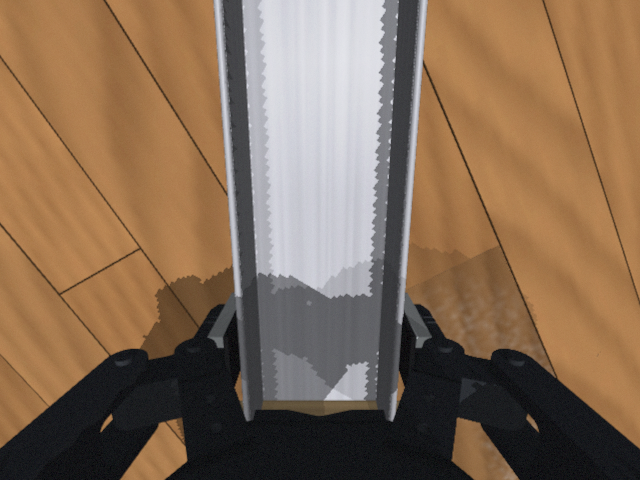

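The wrist view shows the tray held squarely between the pads, with rims at x≈220/425 at the top of the image. The board lies out of view, so I'll check the alignment numerically in the top view.

```bash
cat > chk.py <<'E'
from h import *
def check(zu):
    t=arm.camera("top")[:,:,::-1]; T=model("top");h=cv2.cvtColor(t,cv2.COLOR_BGR2HSV)
    u=np.array([.5425,-.840]);n=np.array([.840,.5425]); m=np.array([.5497,-.0041])
    mp=cv2.inRange(h,(100,0,60),(179,60,255)); mp[:, :200]=0; mp[:,320:]=0; mp[:130]=0; mp[250:]=0
    mp=cv2.morphologyEx(mp,cv2.MORPH_OPEN,np.ones((2,2)))
    for c in cv2.findContours(mp,cv2.RETR_EXTERNAL,cv2.CHAIN_APPROX_NONE)[0]:
        if cv2.contourArea(c)<40: continue
        P=plane(T,c[:,0],zu+.031)[:,:2]-m; X=P@u;Y=P@n
        print("area",cv2.contourArea(c),"X",X.min().round(4),X.max().round(4))
        for x in np.arange(-.2,.02,.02):
            k=abs(X-x)<.004
            if k.any(): print("  x",round(x,3),"Y",Y[k].min().round(4),Y[k].max().round(4),"mid",((Y[k].min()+Y[k].max())/2).round(4))
E
python3 - <<'E'
from chk import *
check(.040)
E
```

```text
area 51.5 X -0.1015 -0.0707
  x -0.1 Y 0.0223 0.0273 mid 0.0248
  x -0.08 Y 0.0086 0.0255 mid 0.0171
area 133.0 X -0.0694 -0.0312
  x -0.06 Y -0.005 0.0113 mid 0.0031
  x -0.04 Y -0.0162 0.0114 mid -0.0024
```

Call:
arm_command --commands '[[[0, 0, 0.015, 0], [0, 0, 0.028, 0], [0, 0, 0.035, 0], [0, 0, 0.035, 0], [0.01, 0, 0.035, 0], [0.025, 0, 0.035, 0], [0.04, 0, 0.035, 0], [0.04, 0, 0.035, 0]]]'

```text
t: 10.05
ee_pos: [0.4505, 0.1515, -0.0216]
eef_rot: [0.878, -0.479, 0.0, -0.001]
wrist_force: [-0.0, -0.6, -4.0]
opening: 0.0593
gripper_force: 44.7
```

```bash
python3 - <<'E'
from chk import *
u=np.array([.5425,-.840]); m=np.array([.5497,-.0041])
rel((*(m-u*.196),-.023),-57.2,False)
check(-.010)
check(-.027)
E
```

```text
t 10.05 pos [ 0.4505  0.1515 -0.0216] ang -57.28 F [-0.02 -0.57 -3.99] open 0.0593 grip 44.7 tilt [ 0.001  0.001 -1.   ] q6 -0.1
shift [-0.0115  0.0012  0.0014] turn -0.0014
area 419.0 X -0.1023 -0.0001
  x -0.1 Y 0.0217 0.0276 mid 0.0247
  x -0.08 Y 0.0087 0.0271 mid 0.0179
  x -0.06 Y -0.0043 0.0272 mid 0.0114
  x -0.04 Y -0.0174 0.026 mid 0.0043
  x -0.02 Y -0.0173 0.011 mid -0.0031
  x -0.0 Y -0.0172 0.0085 mid -0.0044
area 429.0 X -0.1038 0.0025
  x -0.1 Y 0.0228 0.0288 mid 0.0258
  x -0.08 Y 0.0096 0.0283 mid 0.0189
  x -0.06 Y -0.0037 0.0284 mid 0.0123
  x -0.04 Y -0.0169 0.0272 mid 0.0051
  x -0.02 Y -0.0175 0.0112 mid -0.0031
  x -0.0 Y -0.0334 0.0187 mid -0.0073
```

The tongue appears about 3 mm to the right of the board axis by camera and 1 mm left by kinematics. I'll split the difference and feel the side force.

Call:
arm_command --commands '[[[0.01, -0.001, 0.001, 0], [0.02, -0.001, 0.001, 0], [0.028, -0.001, 0.001, 0], [0.034, -0.001, 0.001, 0], [0.04, -0.001, 0.001, 0], [0.046, -0.001, 0.001, 0], [0.052, -0.001, 0.001, 0], [0.052, -0.001, 0.001, 0]]]'

```text
t: 10.95
ee_pos: [0.4787, 0.1088, -0.0233]
eef_rot: [0.878, -0.479, 0.0, -0.0]
wrist_force: [0.6, 0.7, -4.1]
opening: 0.0594
gripper_force: 44.7
```

```bash
cat >> chk.py <<'E'
def F():
    u=np.array([.5425,-.840]);n=np.array([.840,.5425]); m=np.array([.5497,-.0041])
    s=arm.get_state(); d=s["ee_pos"][:2]-m; f=s["wrist_force"]
    print("TCP board x",(d@u).round(4),"y",(d@n).round(4),"z",s["ee_pos"][2].round(4),"F along",(f[:2]@u).round(1),"lat",(f[:2]@n).round(1),"z",f[2].round(1),"Mz",s["torque"].round(2))
E
python3 - <<'E'
from chk import *
F(); check(.004)
E
```

```text
TCP board x -0.1334 y 0.0016 z -0.0233 F along -0.2 lat 0.9 z -4.1 Mz [ 0.13  0.1  -0.03]
area 646.0 X -0.101 0.0024
  x -0.1 Y 0.0221 0.0286 mid 0.0254
  x -0.08 Y 0.0093 0.0268 mid 0.018
  x -0.06 Y -0.0049 0.0269 mid 0.011
  x -0.04 Y -0.0177 0.027 mid 0.0046
  x -0.02 Y -0.0306 0.0271 mid -0.0017
  x -0.0 Y -0.0344 0.0266 mid -0.0039
```

Call:
arm_command --commands '[[[0.004, 0, 0, 0], [0.008, 0, 0, 0], [0.012, 0, 0, 0], [0.016, 0, 0, 0], [0.02, 0, 0, 0], [0.02, 0, 0, 0]]]'

```text
t: 11.6
ee_pos: [0.4894, 0.0922, -0.0233]
eef_rot: [0.878, -0.479, 0.0, -0.0]
wrist_force: [-0.4, 0.1, -3.9]
opening: 0.0593
gripper_force: 44.7
```

```bash
python3 - <<'E'
from chk import *
F()
E
```

```text
TCP board x -0.1136 y 0.0016 z -0.0233 F along -0.2 lat -0.3 z -3.9 Mz [ 0.21  0.13 -0.02]
```

Pan end is 36 mm in with no side force. Going on.

Call:
arm_command --commands '[[[0.006, 0, 0, 0], [0.012, 0, 0, 0], [0.018, 0, 0, 0], [0.024, 0, 0, 0], [0.03, 0, 0, 0], [0.036, 0, 0, 0], [0.042, 0, 0, 0], [0.042, 0, 0, 0]]]'

```text
t: 12.4
ee_pos: [0.5124, 0.0566, -0.0233]
eef_rot: [0.878, -0.479, 0.0, -0.0]
wrist_force: [-0.2, 0.4, -4.1]
opening: 0.0595
gripper_force: 44.7
```

```bash
python3 - <<'E'
from chk import *
F()
E
```

```text
TCP board x -0.0713 y 0.0016 z -0.0233 F along -0.4 lat -0.0 z -4.1 Mz [0.16 0.11 0.01]
```

Call:
arm_command --commands '[[[0.006, 0, 0, 0], [0.012, 0, 0, 0], [0.018, 0, 0, 0], [0.022, 0, 0, 0], [0.022, 0, 0.001, 0], [0.022, 0, 0.001, 0]]]'

```text
t: 13.0
ee_pos: [0.5242, 0.0386, -0.0241]
eef_rot: [0.878, -0.478, 0.0, -0.0]
wrist_force: [0.6, -0.2, -2.3]
opening: 0.059
gripper_force: 44.9
```

```bash
python3 - <<'E'
from chk import *
F()
E
```

```text
TCP board x -0.0497 y 0.0018 z -0.0241 F along 0.5 lat 0.4 z -2.3 Mz [-0.06 -0.01  0.01]
```

Resting on the slot floor with no jam. Releasing and backing off to press on the front.

Call:
arm_command --commands '[[[0, 0, 0, 0], [0, 0, 0, 0], [0, 0, 0, 0], [0, 0, 0, 0], [0, 0, -0.02, 0], [0, 0, -0.05, 0], [0, 0, -0.08, 0], [0, 0, -0.08, 0]]]' --jaw 1

```text
t: 13.8
ee_pos: [0.5271, 0.0398, 0.06]
eef_rot: [0.878, -0.478, 0.003, -0.003]
wrist_force: [0.3, -0.7, 0.6]
opening: 0.0853
gripper_force: 0.0
```

```bash
cat >> chk.py <<'E'
def front(z=.050):
    t=arm.camera("top")[:,:,::-1]; T=model("top");h=cv2.cvtColor(t,cv2.COLOR_BGR2HSV)
    u=np.array([.5425,-.840]);n=np.array([.840,.5425]); m=np.array([.5497,-.0041])
    k=cv2.inRange(h,(17,60,175),(28,140,255)); yx=np.argwhere(k)[:,::-1]
    P=plane(T,yx,z)[:,:2]-m; X=P@u;Y=P@n; s=(X>-.18)&(X<.06)&(abs(Y)<.06)
    for a in np.arange(-.16,.03,.004):
        q=s&(X>=a)&(X<a+.004)
        if q.sum()>2: print(round(a+.002,3),q.sum(),Y[q].min().round(3),Y[q].max().round(3))
E
python3 - <<'E'
from chk import *
F(); front()
E
```

```text
TCP board x -0.0492 y 0.0048 z 0.06 F along 0.8 lat -0.2 z 0.6 Mz [ 0.06 -0.04 -0.04]
-0.11 11 -0.045 -0.03
-0.106 12 -0.046 -0.033
-0.102 3 -0.04 -0.035
0.002 24 -0.049 0.05
0.006 72 -0.049 0.049
0.01 76 -0.05 0.049
0.014 64 -0.049 0.049
0.018 55 -0.048 0.049
0.022 57 -0.05 0.049
0.026 55 -0.05 0.049
0.03 54 -0.05 0.049
```

Call:
arm_command --commands '[[[-0.02, 0, 0, 0], [-0.04, 0, 0, 0], [-0.06, 0, 0, 0], [-0.08, 0, 0, 0], [-0.095, 0, 0, 0], [-0.095, 0, 0, 0], [-0.095, 0, 0, 0]]]' --jaw 0

```text
t: 14.55
ee_pos: [0.4719, 0.1185, 0.0551]
eef_rot: [0.878, -0.478, -0.0, 0.001]
wrist_force: [0.6, 0.2, 0.2]
opening: -0.0002
gripper_force: 0.0
```

```bash
python3 - <<'E'
from chk import *
F(); front()
E
```

```text
TCP board x -0.1452 y 0.0011 z 0.0551 F along 0.2 lat 0.7 z 0.2 Mz [ 0.06 -0.03  0.02]
-0.11 72 -0.045 0.049
-0.106 72 -0.046 0.047
-0.102 46 -0.045 0.048
0.002 24 -0.047 0.05
0.006 73 -0.049 0.049
0.01 77 -0.05 0.05
0.014 64 -0.049 0.049
0.018 58 -0.048 0.049
0.022 56 -0.05 0.049
0.026 55 -0.05 0.049
0.03 55 -0.05 0.049
```

Call:
arm_command --commands '[[[0, 0, 0.03, 0], [0, 0, 0.055, 0], [0, 0, 0.071, 0], [0, 0, 0.071, 0], [0.008, 0, 0.071, 0], [0.016, 0, 0.071, 0], [0.016, 0, 0.071, 0]]]'

```text
t: 15.3
ee_pos: [0.4824, 0.1046, -0.0143]
eef_rot: [0.878, -0.479, 0.001, -0.001]
wrist_force: [-0.2, 0.2, -0.8]
opening: 0.0001
gripper_force: 0.0
```

Call:
arm_command --commands '[[[0.004, 0, 0, 0], [0.008, 0, 0, 0], [0.012, 0, 0, 0], [0.016, 0, 0, 0], [0.02, 0, 0, 0], [0.024, 0, 0, 0], [0.028, 0, 0, 0], [0.028, 0, 0, 0]]]'

```text
t: 16.1
ee_pos: [0.4964, 0.081, -0.0154]
eef_rot: [0.878, -0.479, 0.0, 0.0]
wrist_force: [-0.3, 0.1, 0.3]
opening: -0.0003
gripper_force: 0.0
```

```bash
python3 - <<'E'
from chk import *
F(); front()
E
```

```text
TCP board x -0.1004 y 0.0014 z -0.0154 F along -0.2 lat -0.2 z 0.3 Mz [-0.01  0.04  0.  ]
-0.086 11 -0.045 -0.032
-0.082 15 -0.045 -0.026
-0.078 8 -0.042 -0.025
-0.002 3 -0.047 -0.039
0.002 25 -0.049 0.048
0.006 73 -0.049 0.049
0.01 77 -0.05 0.05
0.014 64 -0.049 0.049
0.018 58 -0.048 0.049
0.022 56 -0.05 0.049
0.026 55 -0.05 0.049
0.03 53 -0.049 0.049
```

Call:
arm_command --commands '[[[0.004, 0, 0, 0], [0.008, 0, 0, 0], [0.012, 0, 0, 0], [0.016, 0, 0, 0], [0.02, 0, 0, 0], [0.024, 0, 0, 0], [0.027, 0, 0, 0], [0.027, 0, 0, 0]]]'

```text
t: 16.95
ee_pos: [0.5113, 0.0585, -0.0151]
eef_rot: [0.878, -0.479, 0.0, -0.0]
wrist_force: [0.6, 0.1, 0.4]
opening: 0.0002
gripper_force: 0.0
```

Call:
arm_command --commands '[[[0.002, 0, 0, 0], [0.004, 0, 0, 0], [0.006, 0, 0, 0], [0.008, 0, 0, 0], [0.01, 0, 0, 0], [0.012, 0, 0, 0], [0.014, 0, 0, 0], [0.014, 0, 0, 0]]]'

```text
t: 17.75
ee_pos: [0.5183, 0.0476, -0.0151]
eef_rot: [0.878, -0.478, -0.0, -0.0]
wrist_force: [-3.0, 4.2, 1.2]
opening: 0.0
gripper_force: 2.4
```

```bash
python3 - <<'E'
from chk import *
F()
E
```

```text
TCP board x -0.0605 y 0.0017 z -0.0151 F along -5.2 lat -0.2 z 1.2 Mz [1.12 0.7  0.01]
```

Call:
arm_command --commands '[[[0.002, 0, 0, 0], [0.004, 0, 0, 0], [0.006, 0, 0, 0], [0.008, 0, 0, 0], [0.01, 0, 0, 0], [0.012, 0, 0, 0], [0.014, 0, 0, 0], [0.014, 0, 0, 0]]]'

```text
t: 18.55
ee_pos: [0.5256, 0.0361, -0.0151]
eef_rot: [0.878, -0.478, -0.0, -0.0]
wrist_force: [-4.4, 5.5, 1.9]
opening: 0.0
gripper_force: 3.4
```

Call:
arm_command --commands '[[[0.001, 0, 0, 0], [0.002, 0, 0, 0], [0.003, 0, 0, 0], [0.004, 0, 0, 0], [0.004, 0, 0, 0]]]'

```text
t: 19.05
ee_pos: [0.5276, 0.033, -0.0151]
eef_rot: [0.878, -0.478, -0.001, -0.0]
wrist_force: [-5.3, 6.4, 3.6]
opening: -0.0001
gripper_force: 4.0
```

```bash
python3 - <<'E'
from chk import *
F()
E
```

```text
TCP board x -0.0431 y 0.0015 z -0.0151 F along -8.3 lat -1.0 z 3.6 Mz [1.9  1.16 0.02]
```

Call:
arm_command --commands '[[[0.001, 0, 0, 0], [0.002, 0, 0, 0], [0.003, 0, 0, 0], [0.004, 0, 0, 0], [0.004, 0, 0, 0]]]'

```text
t: 19.55
ee_pos: [0.5296, 0.0297, -0.0151]
eef_rot: [0.878, -0.478, -0.001, -0.0]
wrist_force: [-5.5, 8.0, 4.1]
opening: 0.0002
gripper_force: 4.5
```

Call:
arm_command --commands '[[[0.001, 0, 0, 0], [0.002, 0, 0, 0], [0.002, 0, 0, 0]]]'

```text
t: 19.85
ee_pos: [0.5306, 0.0282, -0.0151]
eef_rot: [0.878, -0.478, -0.001, -0.0]
wrist_force: [-5.0, 8.7, 3.6]
opening: 0.0003
gripper_force: 4.9
```

Call:
arm_command --commands '[[[0.001, 0, 0, 0], [0.002, 0, 0, 0], [0.002, 0, 0, 0]]]'

```text
t: 20.15
ee_pos: [0.5307, 0.0277, -0.0151]
eef_rot: [0.878, -0.478, -0.002, -0.0]
wrist_force: [-9.0, 15.2, 6.0]
opening: -0.0
gripper_force: 8.8
```

The push rose past 15 N (17.7 N) and the motion stopped, so this is the hard stop. Backing off.

Call:
arm_command --commands '[[[-0.003, 0, 0, 0], [-0.006, 0, 0, 0], [-0.01, 0, 0, 0], [-0.015, 0, 0, 0], [-0.03, 0, 0, 0], [-0.05, 0, 0, 0], [-0.07, 0, 0, 0], [-0.07, 0, 0, 0]]]'

```text
t: 20.95
ee_pos: [0.4933, 0.0855, -0.0152]
eef_rot: [0.879, -0.477, -0.0, 0.0]
wrist_force: [0.1, 0.8, -0.6]
opening: -0.0001
gripper_force: 0.0
```

Call:
arm_command --commands '[[[0, 0, -0.03, 0], [0, 0, -0.07, 0], [-0.03, 0, -0.1, 0], [-0.07, 0, -0.12, 0], [-0.1, 0, -0.12, 0], [-0.1, 0, -0.12, 0]]]'

```text
t: 21.55
ee_pos: [0.4396, 0.1703, 0.1059]
eef_rot: [0.879, -0.477, 0.0, -0.001]
wrist_force: [0.1, 0.0, -0.2]
opening: 0.0
gripper_force: 0.0
```

```bash
python3 - <<'E'
from chk import *
F(); front()
s=arm.camera("scene")[:,:,::-1]; t=arm.camera("top")[:,:,::-1]
c=np.zeros((300,800,3),np.uint8)
c[:,:400]=cv2.resize(s[170:320,190:390],(400,300),interpolation=cv2.INTER_CUBIC); c[:,400:]=cv2.resize(t[90:300,180:460],(400,300),interpolation=cv2.INTER_CUBIC)
cv2.imwrite("pics/fin.png",c)
E
```

```text
TCP board x -0.2062 y 0.0021 z 0.1059 F along 0.0 lat 0.1 z -0.2 Mz [-0.05 -0.01  0.02]
-0.034 42 -0.046 0.046
-0.03 71 -0.045 0.049
-0.026 72 -0.046 0.047
-0.022 11 -0.045 0.043
-0.002 5 -0.047 0.044
0.002 25 -0.05 0.048
0.006 73 -0.049 0.049
0.01 76 -0.05 0.049
0.014 64 -0.049 0.049
0.018 59 -0.048 0.049
0.022 58 -0.05 0.049
0.026 54 -0.05 0.049
0.03 54 -0.05 0.049
```

View pics/fin.png

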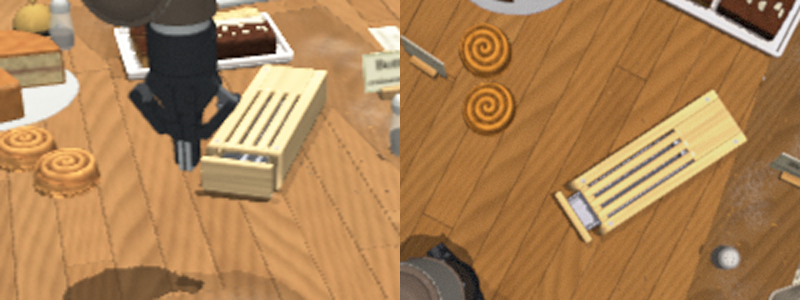

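The tray sits in the slot, with its front at (240,178) in the scene crop and about 20 mm off the board's end. It sprang back 8–9 mm from the stop. One recheck after a pause, then I'll hand in.

Call:
arm_command --commands '[[[0, 0, 0, 0], [0, 0, 0, 0], [0, 0, 0, 0], [0, 0, 0, 0], [0, 0, 0, 0], [0, 0, 0, 0], [0, 0, 0, 0], [0, 0, 0, 0]]]'

```text
t: 22.5
ee_pos: [0.4404, 0.1682, 0.1048]
eef_rot: [0.878, -0.478, 0.0, -0.0]
wrist_force: [-0.0, 0.2, -0.5]
opening: -0.0
gripper_force: 0.0
```

```bash
python3 - <<'E'
from chk import *
front()
print(arm.close_job())
E
```

```text
-0.034 40 -0.044 0.046
-0.03 72 -0.047 0.049
-0.026 72 -0.046 0.047
-0.022 10 -0.044 0.043
-0.002 4 -0.047 0.044
0.002 26 -0.049 0.05
0.006 74 -0.049 0.049
0.01 77 -0.05 0.05
0.014 64 -0.049 0.049
0.018 58 -0.048 0.049
0.022 57 -0.05 0.049
0.026 54 -0.048 0.049
0.03 55 -0.05 0.049
the job is handed in; nothing more can be done
None
```

The tray is back in the slot and appears latched: I pressed it to the stop at about 18 N, it sprang back 8–9 mm and stayed put through a one-second recheck, its front about 20 mm off the board's end; the job is handed in, and the only slip was a first grasp that closed above the pan rim without moving the tray.

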